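Clear the drying chest's lid, then hold it just short of its balance point

ROBOT

A 6-joint arm with a two-finger parallel gripper is mounted at the origin on the work surface. World frame = base frame: x ahead of the robot, y to its left, z up, the work surface at z = 0. Lengths are in m, angles in rad, forces in N, time in s.
With the tool pointing down it reaches from about 0.325 to 0.85 m from the base axis. Payload 15.5 kg.
Tool frame: the origin (TCP) lies at the very end of the fingers, on their centre line; the grasp point (between the pads) lies 19 mm behind it (r.tcp_to_grasp is the distance from the TCP to the grasp point, in m); z points along the fingers, y is the line along which they close (so a half turn about z gives the same grasp; the last joint's range is limited). The gripper opens to 91 mm and grips with 3 to 60 N. Pads are 32 mm wide; open, the fingers measure 118 mm over their backs; the gripper's body (76 mm by 178 mm) begins 60 mm behind the grasp point.
Start: joints at [-1.375, 0.494, 1.345, -0, 1.302, -0.096], TCP at [0.179, -0.599, 0.214] pointing down, gripper open.
Joint ranges: [-2.91, 2.91], [-0.82, 2.16], [0.22, 2.67], [-1.22, 4.37], [0.12, 2.79], [-3.08, 3.08]. Speed limits (rad/s): [1.89, 1.89, 2.57, 3.01, 3.01, 3.01].

INTERFACE

Orientations are given as a rotation vector (axis times angle).
In Python, from station import r gives the robot as it stands.
- The arm moves only by the tool send_rows, never from a script. Its argument "increments" is a list that holds one entry, the list of rows, each a list of 5 numbers: the opening, from 0 (shut) to 1 (fully open), then the shift along the world's x, y, z in mm, then the turn about the world's z in rad. In form: [[[grip, tx, ty, tz, yaw], ...]]. A call has 1 to 12 rows; each row is the pose to reach, as a shift and turn from the pose commanded when the call began; what a row does not reach only later rows make up. A row lasts 1/10 s, in which the tool goes at most 50 mm and 8.59 degrees, less where a joint would pass 70% of its speed; a pose out of reach is approached as far as the arm can. A call with a gripper value outside its range is refused whole. The fingers move at their own pace and stop on an object; "newtons" is the grip in N (left out, the last holds). Time passes only in rows, so rows that repeat a pose let the fingers close. It gives the time, the measured TCP pose, the force, the opening and the grip force at its end, in the units of the state.
- r.observe(): the state, without advancing time (a new reading comes with each control period).
- r.grab_frame(name): name is "side" or "top"; returns the picture (400x640x3 uint8, red, green, blue); there is no depth.
- r.calibration(name): a dict with "fx", "fy", "cx", "cy" (pixels), "R" (3x3) and "t" (3): a world point X has camera coordinates R X + t. Camera axes: x right, y down, z forward; pixel columns grow to the right and rows downward; lengths in m; the calibration is good to about 2 mm. A picture is of the moment at which its call begins. calibration takes no time and is no camera call.
- r.sign_off(): hands the job in; it is judged then, once.
Trained networks look in the newest picture that a camera, given by its name, has taken for a name from the list of things; names that differ only in an ending like _2 or _b are one class to them, and where a whole thing is asked for, a point or a joint stands for the part that bears it (a point fixed in the world has none). Each returns a list of dicts, best first, with "conf" (0 to 1); they miss things now and then, are a little off and sometimes report something else, mostly with a low value. They report only what shows in the picture. A call takes as long as a camera call. They do not tell look-alikes from the thing itself.
- r.search_frame(camera, thing): "rect" ([left, top, width, height] in pixels, round what is visible of it).
- r.regions_of(camera, thing): "mask" (400x640 bool, what is visible of it) and "rect" ([left, top, width, height] in pixels, round what is visible of it).
The state is a dict: "t": time; "joint_pos": joint angles; "dq": joint speeds; "joint_efforts": joint torques, N m; "tool_pos": TCP position; "ee_rot": TCP orientation; "force": force on the tool from outside, world axes, zero at the start; "moment": the same for the moment, N m; "opening": finger opening in m; "grip_force": force on a finger pad.
Only numpy, scipy, OpenCV 4.12 (cv2) and the standard library are available. Lean on these libraries where they do the work, as an engineer would, in place of code of your own. Each camera call takes 0.05 s, during which the arm holds its last target. There are 200 camera calls.

TASK

I want to look at the wet bowls in the drying chest: lift the pot off the cork stand on the chest's lid by its overhead handle, set it gently upright on the round wooden mat beside the chest with its foot wholly on the mat, and let it go. Then raise the sprung lid by its bar handle until it is past its balance point (60 degrees open), never letting it fly up towards its stop, and bring it back to about 7 degrees short of the balance point. Finish there, the lid still, with the gripper still holding the bar handle; leave everything else on the table undisturbed.

Things in the scene. Friction and masses are not known exactly. Their poses are not given: they have to be found in the camera images.
- pot: White lidded teapot, loose, 0.3 to 0.5 kg, to be taken off before the lid is raised. Origin: centre of its underside; z up, x towards the spout. Body 110 mm across, foot 80 mm across, lid knob's top 81 mm above the origin; spout reaches 83 mm out along +x, at most 69 mm high. It starts upright on the stand, its yaw up to 35 degrees off the chest's.
- pot_handle (a point): Middle of the pot's fixed wooden overhead handle, 128 mm straight above the pot's origin: the axis of a straight round bar 10 mm thick that runs along the pot's y from -36 to +36 mm, bending down to the pot's sides at both ends. 42 mm are free between the bar and the lid knob.
- stand_top (a point): Centre of the top of the cork stand: a 110 mm disc, 20 mm high, fixed at the middle of the chest's lid. Its top is 130 mm above the table.
- mat: Round flat wooden mat, 130 mm across, 8 mm thick, fixed to the table on the left or the right of the chest. Origin: centre of its underside, on the table.
- chest: Plywood drying chest fixed to the table, 190 mm deep (x), 260 mm wide (y), 95 mm high, with a 15 mm thick plywood lid of the same plan on top. Origin: centre of its underside, on the table; x points from the handle side to the hinge side, away from the robot. Two black bowls are inside.
- lid_handle (a point): Steel U handle in the lid's plane at its near edge: a round bar 12 mm thick, 120 mm long along the chest's y, its axis 45 mm out from the edge (39 mm free), 235 mm from the hinge, 102.5 mm above the table when shut. Origin: middle of the bar's axis; x towards the hinge. It is the raised lid's highest part; pinched from straight above, near and far side, it turns between the fingers.
- lid_hinge (a point): Middle of the hinge axis: the chest's far upper edge, 95 mm along the chest's +x from its origin and 102.5 mm above the table. The axis runs along the chest's y.
- lid (a joint): Opening angle of the lid in rad: 0 shut and level, grows as the handle side rises, stop at 1.40. Lid and handle weigh 0.83 kg; a hinge spring carries part of it. Balance point: 1.05 rad (60 degrees). Below it the lid falls shut when let go, above it swings up by itself to the stop. Force needed at the handle: under 3 N everywhere, about 0.4 N at 7 degrees short of balance.
- basket: White open basket with tool handles standing in it, fixed, 180 x 130 mm, 85 mm high (the tools up to 155 mm), on the other side of the chest from the mat. Origin: centre of its underside.
- jar_a: Bystander, loose: short closed jar with white cap, 52 mm across, 60 mm tall. Origin: centre of its underside.
- jar_b: Bystander, loose: closed amber jar with black cap, 56 mm across, 70 mm tall. Origin: centre of its underside.
- bowl: Bystander, loose: open black bowl, 110 mm across, 55 mm tall. Origin: centre of its underside.
- bottle: Bystander, loose: clear bottle with cap, 60 mm across, 180 mm tall. Origin: centre of its underside.
- cup: Bystander, loose: white cup without a handle, 72 mm across, 85 mm tall. Origin: centre of its underside.
- brush: Bystander, loose: a wooden-handled brush lying flat, along its x, lower than 30 mm. Leave it.
- dish: Bystander, loose: flat blue dish, 100 mm across, 20 mm tall. Origin: centre of its underside.
Not all that is in view belongs to the job. Leave any purple look-alike of the pot alone.

How it is judged:
On the way, in this order (a step that is already met when the one before it is completed fails the run):
1. the pot stands upright and released on the mat, the lid still shut (horizontal distance between pot and mat below 0.025 m and z of pot in the frame of mat below 0.014 m and angle between pot's own z axis and vertical below 0.1 rad and contact force between pot and mat above 0.5 N and contact force between the fingers and pot below 0.1 N and value of joint lid below 0.08 rad), for 0.2 s.
2. the lid, held by its handle, is past its balance point (value of joint lid above 1.06 rad and contact force between the fingers and lid above 0.15 N), for 0.1 s.
At the end, for the whole second after the job is handed in: The lid is still, at 0.82 to 1.02 rad (47 to 58 degrees), after having been past 1.06 rad, and the fingers hold its bar handle; the pot stands upright on the mat, within 25 mm of its centre, released and not touching the chest (horizontal distance between pot and mat below 0.025 m and z of pot in the frame of mat below 0.014 m and angle between pot's own z axis and vertical below 0.1 rad and contact force between pot and mat above 0.5 N and contact force between the fingers and pot below 0.1 N and value of joint lid between 0.82 and 1.02 rad and velocity of joint lid between -0.05 and 0.05 rad/s and contact force between the fingers and lid above 0.15 N and contact force between pot and chest below 0.1 N); the arm keeps its last pose, push and grip.
It fails at once if the lid is raised while the pot is not standing on the mat (value of joint lid above 0.15 rad and (horizontal distance between pot and mat above 0.03 m or z of pot in the frame of mat above 0.02 m)).
It fails at once if the lid flies up towards its stop (beyond 1.30 rad) (value of joint lid above 1.3 rad).
It fails at once if the pot is dropped or thrown (linear speed of pot above 0.45 m/s and contact force between the fingers and pot below 0.1 N).
It fails at once if the pot is tipped (angle between pot's own z axis and vertical above 0.6 rad).
It fails at once if a bystander is pushed more than 30 mm (distance of any of jar_a, jar_b, bowl, bottle, cup, brush, dish from where it was at the start of the episode above 0.03 m).
It also fails if it takes over 61 s, if anything falls off the work surface, if the arm or the gripper's body presses on something with over 40 N, if the wrist force passes 120 N, or if a joint passes its speed limit or range.

## Working session

There is one attempt and no reset: what is moved stays moved. The work goes in short steps, Python scripts to look and compute and a tool call to move; the robot and the scene stay as the last step left them, time stands still between calls to the robot, and variables do not carry over. Pictures are saved under pics/ and viewed, at most 10 in all, crops included, and the job is handed in when it is done.

Besides the shell and the picture viewer there is one more tool, called after "Request:" as name(argument=value, ...), one argument or row to a line, values as JSON. send_rows: Moves the arm, as the interface text tells. Its arguments: {"type":"object","properties":{"increments":{"type":"array","items":{"type":"array","items":{"type":"array","items":{"type":"number"}}}},"newtons":{"type":"number"}},"required":["increments"]}

```bash
mkdir -p pics; cat > h.py <<'E'
import numpy as np,cv2
from station import r
def cal(c):
    k=r.calibration(c);K=np.array([[k['fx'],0,k['cx']],[0,k['fy'],k['cy']],[0,0,1]]);return K,np.array(k['R']),np.array(k['t'])
def proj(c,X):
    K,R,t=cal(c);p=(R@np.atleast_2d(X).T).T+t;p=p@K.T;return p[:,:2]/p[:,2:]
def onz(c,uv,z):
    K,R,t=cal(c);d=R.T@np.linalg.inv(K)@np.array([uv[0],uv[1],1.]);o=-R.T@t;return o+d*(z-o[2])/d[2]
def tri(u1,u2):
    A=[];b=[]
    for c,uv in(('side',u1),('top',u2)):
        K,R,t=cal(c);d=R.T@np.linalg.inv(K)@np.array([uv[0],uv[1],1.]);d/=np.linalg.norm(d);o=-R.T@t;P=np.eye(3)-np.outer(d,d);A.append(P);b.append(P@o)
    return np.linalg.lstsq(np.vstack(A),np.hstack(b),rcond=None)[0]
def snap(c,n):
    f=r.grab_frame(c);cv2.imwrite(f'pics/{n}.png',f[:,:,::-1]);return f
E
python3 - <<'E'
from h import *
for c in('side','top'):
    snap(c,c+'0');K,R,t=cal(c);print(c,K[0,0],(-R.T@t).round(3),R.round(2).tolist())
    for n in('pot','mat','chest','lid_handle','basket','stand_top'):
        print(n,[(np.round(d['rect']).tolist(),round(d['conf'],2)) for d in r.search_frame(c,n)[:3]])
E
```

```text
side 371.1553540884374 [0.487 0.747 1.008] [[-1.0, -0.08, 0.02], [-0.07, 0.74, -0.67], [0.04, -0.67, -0.74]]
pot [([381.0, 298.0, 49.0, 54.0], 0.81), ([270.0, 173.0, 43.0, 45.0], 0.63)]
mat [([305.0, 304.0, 46.0, 50.0], 0.6)]
chest [([264.0, 183.0, 76.0, 82.0], 0.65)]
lid_handle [([265.0, 183.0, 80.0, 65.0], 0.64)]
basket [([301.0, 140.0, 54.0, 46.0], 0.8)]
stand_top []
top 452.5815927336593 [0.286 0.011 1.385] [[-0.02, -1.0, 0.0], [-0.98, 0.01, -0.21], [0.21, -0.01, -0.98]]
pot [([302.0, 154.0, 39.0, 53.0], 0.93), ([192.0, 285.0, 41.0, 46.0], 0.81)]
mat []
chest [([280.0, 155.0, 95.0, 86.0], 0.86)]
lid_handle [([280.0, 157.0, 90.0, 86.0], 0.88)]
basket [([399.0, 192.0, 55.0, 60.0], 0.72)]
stand_top [([281.0, 153.0, 92.0, 92.0], 0.89)]
```

```bash
ls -a .
```

```text
.
..
h.py
pics
```

View pics/side0.png

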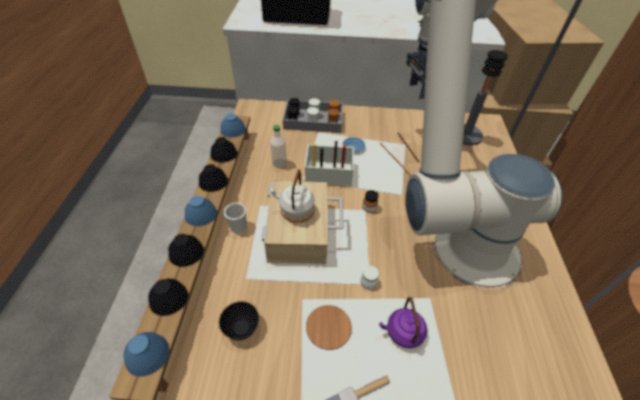

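View pics/top0.png

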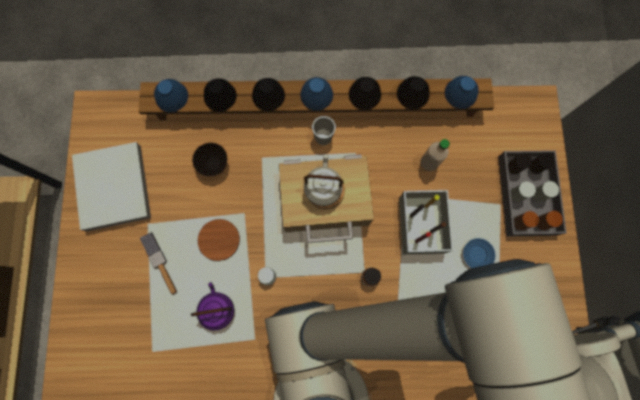

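```bash
python3 - <<'E'
from h import *
a=cv2.imread('pics/side0.png')[130:280,225:400];cv2.imwrite('pics/c1.png',cv2.resize(a,None,fx=4.5,fy=4,interpolation=cv2.INTER_CUBIC)[:600,:800])
a=cv2.imread('pics/top0.png')[140:260,210:400];cv2.imwrite('pics/c2.png',cv2.resize(a,None,fx=4,fy=4,interpolation=cv2.INTER_CUBIC))
E
```

```text
(no output)
```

View pics/c1.png

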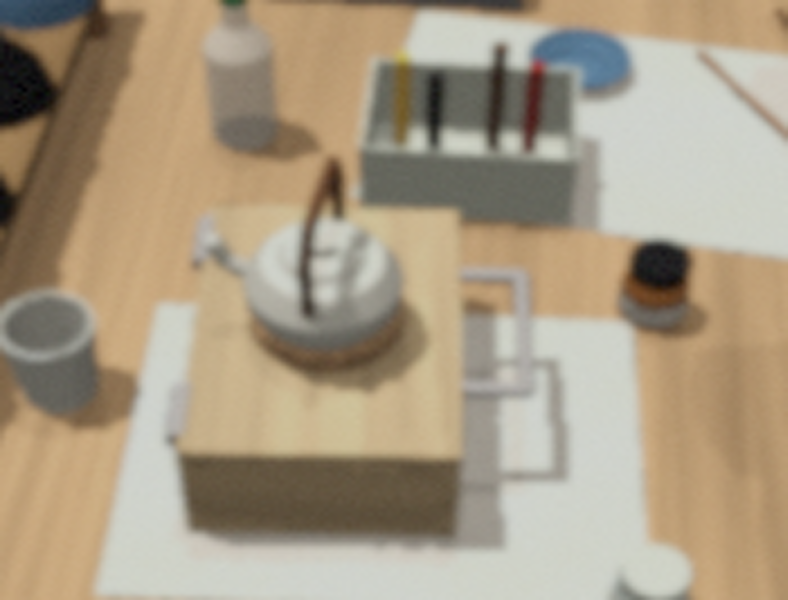

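View pics/c2.png

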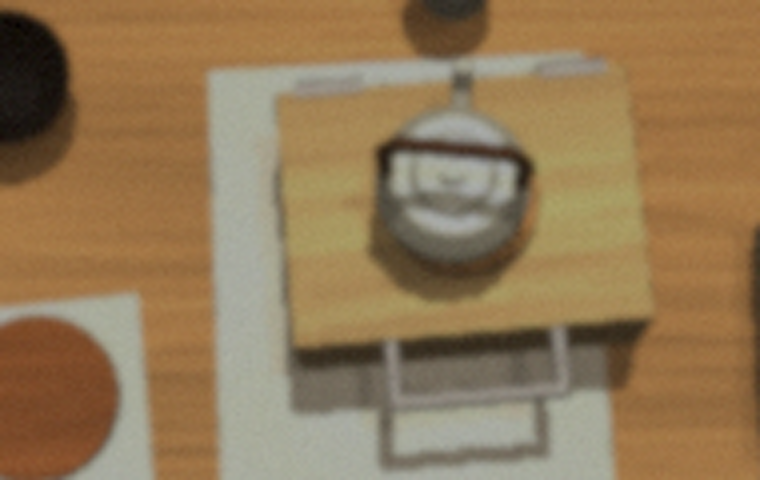

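The side view shows the white pot on the chest (bar middle about (296,178)), with the purple look-alike at (407,327), which I'll ignore. The mat is at (328,328) and the lid handle bar at x≈341, y 199–228. In the top view the pot bar runs (306,178)–(342,179), the mat is at (219,240) and the handle bar runs (309,241)–(352,237).

```bash
python3 - <<'E'
from h import *
from scipy.optimize import least_squares
s=lambda u,v:(225+u/4.5,130+v/4); t=lambda u,v:(210+u/4,140+v/4)
# chest fit: local pts: lid corners z .11, bar ends (axis) 
L=np.array([[.095,.13,.11],[.095,-.13,.11],[-.095,-.13,.11],[-.095,.13,.11],[-.14,.06,.1025],[-.14,-.06,.1025]])
T=np.array([t(278,97),t(625,67),t(652,320),t(297,350),t(393,405),t(567,388)])
S=np.array([s(182,457),s(207,207),s(462,208),s(460,457),s(525,390),s(525,273)])
def W(p):
    c,q=np.cos(p[2]),np.sin(p[2]);return np.c_[p[0]+c*L[:,0]-q*L[:,1],p[1]+q*L[:,0]+c*L[:,1],L[:,2]+p[3]]
f=lambda p:np.r_[(proj('top',W(p))-T).ravel(),(proj('side',W(p))-S).ravel()]
o=least_squares(f,[.6,0,0,0],loss='soft_l1');p=o.x;print('chest',p.round(4));print(f(p).reshape(-1,2).round(1).tolist())
print('handle',W(p)[4:].mean(0).round(4),'hinge',p[:2]+.095*np.array([np.cos(p[2]),np.sin(p[2])]))
print('bar tri',tri(S[4],T[4]).round(4),tri(S[5],T[5]).round(4))
print('pot bar mid',tri(s(321,192),t(457,150)).round(4),'ends on z.258',[onz('top',t(*e),.258).round(4) for e in((385,150),(528,157))])
print('side ends',[onz('side',s(*e),.258).round(4) for e in((333,163),(310,228))])
m=[]
for c,box in(('top',(195,215,245,265)),('side',(300,300,357,355))):
    im=cv2.imread(f'pics/{c}0.png');h=cv2.cvtColor(im,cv2.COLOR_BGR2HSV);k=(h[...,1]>90).astype(np.uint8);b=np.zeros_like(k);b[box[1]:box[3],box[0]:box[2]]=1
    n,l,st,ce=cv2.connectedComponentsWithStats(k*b);i=1+st[1:,4].argmax();print(c,st[i],ce[i]);m.append(ce[i])
M=tri(m[1],m[0]);print('mat',M.round(4),onz('top',m[0],.008).round(4),onz('side',m[1],.008).round(4))
for c in('top','side'):
  for n in('jar_a','jar_b','bowl','bottle','cup','dish'):
    for d in r.search_frame(c,n)[:2]:
        x,y,w,hh=d['rect']; print(c,n,round(d['conf'],2),onz(c,(x+w/2,y+hh/2),.035)[:2].round(3))
st=r.observe();print(st['tool_pos'],st['ee_rot'],st['force'],r.tcp_to_grasp)
E
```

```text
chest [ 0.5939 -0.0221  0.0756 -0.0094]
[[-0.5, 0.0], [0.1, 0.0], [0.8, -0.4], [-0.5, 0.1], [1.2, 0.1], [-0.7, 0.6], [-1.2, -1.0], [0.8, -0.3], [-0.7, 0.4], [0.8, 0.0], [0.4, -0.0], [-1.1, 0.8]]
handle [ 0.4543 -0.0327  0.0931] hinge [ 0.68859973 -0.01490768]
bar tri [0.4503 0.0305 0.0968] [ 0.4577 -0.0937  0.0972]
pot bar mid [ 0.5946 -0.0149  0.2539] ends on z.258 [array([0.5942, 0.0316, 0.258 ]), array([ 0.5883, -0.0605,  0.258 ])]
side ends [array([ 0.5898, -0.0417,  0.258 ]), array([0.5966, 0.0257, 0.258 ])]
top [ 198  219   41   42 1351] [218.13101406 239.50555144]
side [ 307  306   44   43 1494] [328.3935743  326.99732262]
mat [ 0.4715  0.3095 -0.0024] [0.4702 0.3072 0.008 ] [0.4716 0.314  0.008 ]
top jar_a 0.84 [ 0.344 -0.155]
top jar_a 0.62 [0.358 0.153]
top jar_b 0.84 [ 0.344 -0.155]
top jar_b 0.62 [0.358 0.153]
top bowl 0.82 [0.712 0.331]
top bottle 0.9 [ 0.72  -0.371]
top cup 0.98 [ 0.805 -0.018]
top dish 0.68 [ 0.418 -0.477]
top dish 0.56 [ 0.587 -0.019]
side jar_a 0.89 [0.362 0.169]
side jar_a 0.58 [ 0.344 -0.154]
side jar_b 0.89 [0.362 0.169]
side jar_b 0.58 [ 0.344 -0.154]
side bowl 0.78 [0.711 0.332]
side bottle 0.97 [ 0.721 -0.413]
side cup 0.9 [ 0.806 -0.028]
side cup 0.42 [ 0.577 -0.062]
side dish 0.49 [ 0.415 -0.444]
side dish 0.32 [0.39  0.473]
[ 0.1792293  -0.59875819  0.2139172 ] [-3.10842981e+00 -4.55227779e-01 -2.84872532e-05] [-0.26334418 -0.41587242 -0.71950346] 0.0188
```

Request:
send_rows(
  increments=[
    [[1, 0, 0, 50, 0.1], [1, 20, 30, 100, 0.2], [1, 50, 70, 136, 0.35], [1, 80, 115, 136, 0.5], [1, 110, 160, 136, 0.65], [1, 140, 200, 136, 0.75], [1, 170, 240, 136, 0.85], [1, 200, 280, 136, 0.95], [1, 230, 322, 136, 1.05], [1, 260, 364, 136, 1.15], [1, 290, 406, 136, 1.2], [1, 320, 448, 136, 1.2]],
  ],
)

```text
t: 2.5
tool_pos: [0.4806, -0.176, 0.3502]
ee_rot: [2.306, 2.133, 0.0]
force: [2.2, -0.1, -1.1]
opening: 0.0915
grip_force: 0.0
```

Request:
send_rows(
  increments=[
    [[1, 25, 35, 0, 0], [1, 50, 70, 0, 0], [1, 75, 105, 0, 0], [1, 94, 135, 0, 0], [1, 94, 135, 0, 0], [1, 94, 135, 0, 0]],
  ],
)

```text
t: 3.1
tool_pos: [0.5739, -0.0424, 0.3497]
ee_rot: [-2.307, -2.132, 0.001]
force: [-0.2, -1.3, 0.1]
opening: 0.0912
grip_force: 0.0
```

```bash
python3 - <<'E'
from h import *
st=r.observe();print(st['t'],st['tool_pos'],st['ee_rot'],st['joint_pos'],st['force'])
P=st['tool_pos'];print(proj('side',P),proj('top',P))
a=snap('side','s1');b=snap('top','t1')
A=cv2.resize(a[110:235,240:380],None,fx=4,fy=4,interpolation=cv2.INTER_CUBIC)
cv2.imwrite('pics/c3.png',A[:,:,::-1])
E
```

```text
3.1 [ 0.57385919 -0.04237946  0.34967696] [-2.30675779e+00 -2.13238653e+00  6.72732601e-04] [-1.77350649e-01  3.21991112e-01  1.25528898e+00 -2.07283978e-04
  1.56474861e+00 -9.88289641e-02] [-0.24306348 -1.33468217  0.05353167]
[[304.23266483 146.62877027]] [[336.70907646 175.16594601]]
```

View pics/c3.png

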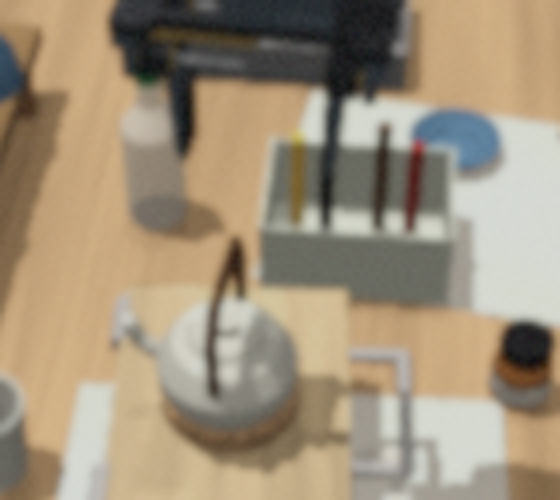

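The pot bar is at (296,178) as before, and the fingertips straddle the predicted TCP pixel (304,147), so the calibration holds. Going down onto the bar.

Request:
send_rows(
  increments=[
    [[1, 19, 26, 0, 0], [1, 19, 26, 0, 0], [1, 19, 26, -30, 0], [1, 19, 26, -60, 0], [1, 19, 26, -85, 0], [1, 19, 26, -105, 0], [1, 19, 26, -111, 0], [1, 19, 26, -111, 0], [1, 19, 26, -111, 0]],
  ],
)

```text
t: 4.1
tool_pos: [0.5932, -0.0175, 0.2401]
ee_rot: [2.308, 2.129, 0.001]
force: [0.3, -1.0, 0.3]
opening: 0.0913
grip_force: 0.0
```

Request:
send_rows(
  increments=[
    [[0, 0, 0, 0, 0], [0, 0, 0, 0, 0], [0, 0, 0, 0, 0], [0, 0, 0, 0, 0], [0, 0, 0, 0, 0], [0, 0, 0, 0, 0], [0, 0, 0, 0, 0]],
  ],
  newtons=25,
)

```text
t: 4.8
tool_pos: [0.5928, -0.0169, 0.2389]
ee_rot: [-2.308, -2.131, 0.0]
force: [-0.1, 0.1, -0.4]
opening: 0.0381
grip_force: 0.0
```

Request:
send_rows(
  increments=[
    [[0, 0, 0, 0, 0], [0, 0, 0, 0, 0], [0, 0, 0, 0, 0], [0, 0, 0, 0, 0], [0, 0, 0, 0, 0], [0, 0, 0, 0, 0], [0, 0, 0, 0, 0]],
  ],
)

```text
t: 5.5
tool_pos: [0.5929, -0.0169, 0.239]
ee_rot: [2.308, 2.131, 0.0]
force: [1.8, -0.0, -0.2]
opening: 0.0095
grip_force: 25.0
```

Request:
send_rows(
  increments=[
    [[0, 0, 0, 5, 0], [0, 0, 0, 12, 0], [0, 0, 0, 22, 0], [0, 0, 0, 34, 0], [0, 0, 0, 46, 0], [0, 0, 0, 56, 0], [0, 0, 0, 60, 0], [0, 0, 0, 60, 0], [0, 0, 0, 60, 0]],
  ],
)

```text
t: 6.4
tool_pos: [0.5926, -0.0169, 0.2986]
ee_rot: [-2.308, -2.13, 0.001]
force: [-1.1, -0.4, -3.3]
opening: 0.0091
grip_force: 25.0
```

Request:
send_rows(
  increments=[
    [[0, -4, 10, 0, 0], [0, -12, 30, 0, 0], [0, -24, 60, 0, 0], [0, -36, 95, 0, 0], [0, -49, 130, 0, 0], [0, -62, 165, 0, 0], [0, -75, 200, 0, 0], [0, -88, 235, 0, 0], [0, -100, 268, 0, 0], [0, -110, 294, 0, 0], [0, -118, 314, 0, 0], [0, -122, 326, 0, 0]],
  ],
)

```text
t: 7.6
tool_pos: [0.4693, 0.3108, 0.2985]
ee_rot: [-2.306, -2.132, 0.001]
force: [-0.0, -0.8, -3.4]
opening: 0.0093
grip_force: 25.0
```

Request:
send_rows(
  increments=[
    [[0, 0, 0, -15, 0], [0, 0, 0, -35, 0], [0, 0, 0, -55, 0], [0, 0, 0, -75, 0], [0, 0, 0, -90, 0], [0, 0, 0, -100, 0], [0, 0, 0, -105, 0], [0, 0, 0, -105, 0], [0, 0, 0, -105, 0], [0, 0, 0, -105, 0]],
  ],
)

```text
t: 8.6
tool_pos: [0.4712, 0.3093, 0.1946]
ee_rot: [2.308, 2.131, 0.002]
force: [0.4, 0.0, -2.8]
opening: 0.0094
grip_force: 25.0
```

```bash
python3 - <<'E'
from h import *
st=r.observe();print(st['t'],st['tool_pos'],st['force'])
a=snap('side','s2');b=snap('top','t2')
A=cv2.resize(a[235:365,275:395],None,fx=3.2,fy=3.2,interpolation=cv2.INTER_CUBIC)
B=cv2.resize(b[180:310,160:280],None,fx=3.2,fy=3.2,interpolation=cv2.INTER_CUBIC)
cv2.imwrite('pics/c4.png',np.hstack([A,B])[:,:,::-1])
P=st['tool_pos'];
for q in ([*P[:2],P[2]+.019],[*P[:2],P[2]-.109+.04],[*P[:2],P[2]-.109],[.471,.3095,.008]):
  q=np.array(q);print(q.round(3),((proj('side',q)-[275,235])*3.2).round(),((proj('top',q)-[160,180])*3.2+[384,0]).round())
for c in('side','top'):
  for d in r.search_frame(c,'pot')[:3]: print(c,np.round(d['rect']),round(d['conf'],2))
E
```

```text
8.6 [0.47116171 0.3092798  0.19462634] [ 0.35079616  0.03563066 -2.79681146]
[0.471 0.309 0.214] [[183. 173.]] [[514. 157.]]
[0.471 0.309 0.126] [[178. 227.]] [[539. 172.]]
[0.471 0.309 0.086] [[176. 250.]] [[550. 178.]]
[0.471 0.31  0.008] [[172. 289.]] [[568. 190.]]
side [381. 297.  51.  49.] 0.95
side [218. 302.  43.  39.] 0.71
side [298. 282.  54.  51.] 0.63
top [208. 208.  19.  39.] 0.94
top [401. 192.  54.  61.] 0.18
```

View pics/c4.png

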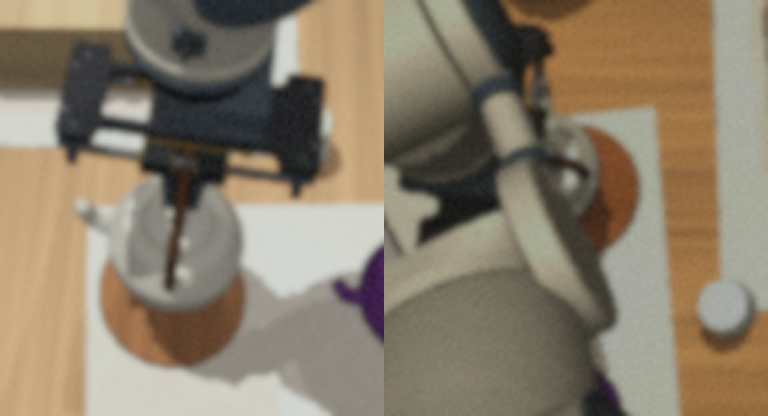

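The side view shows the pot hanging upright about 8 cm above the mat, body centre (177,248) in the crop. The top view is mostly hidden by the arm. The pot is over the mat within about 1 cm, so I'm lowering it.

Request:
send_rows(
  increments=[
    [[0, 0, -2, -12, 0], [0, 0, -4, -27, 0], [0, 0, -4, -42, 0], [0, 0, -4, -55, 0], [0, 0, -4, -63, 0], [0, 0, -4, -68, 0], [0, 0, -4, -71, 0], [0, 0, -4, -73, 0], [0, 0, -4, -74, 0], [0, 0, -4, -74, 0]],
  ],
)

```text
t: 9.8
tool_pos: [0.4709, 0.3052, 0.1201]
ee_rot: [2.308, 2.131, 0.001]
force: [-1.0, 0.5, -4.3]
opening: 0.0098
grip_force: 25.0
```

Request:
send_rows(
  increments=[
    [[0, 0, 0, -1, 0], [0, 0, 0, -2, 0], [0, 0, 0, -3, 0], [0, 0, 0, -3, 0], [0, 0, 0, -3, 0]],
  ],
)

```text
t: 10.3
tool_pos: [0.4711, 0.3052, 0.1172]
ee_rot: [2.308, 2.131, 0.001]
force: [1.3, 0.3, 1.1]
opening: 0.0093
grip_force: 25.0
```

Request:
send_rows(
  increments=[
    [[0.3, 0, 0, 0, 0], [0.5, 0, 0, 0, 0], [0.7, 0, 0, 0, 0], [0.8, 0, 0, 0, 0], [0.8, 0, 0, 0, 0], [0.8, 0, 0, 0, 0], [0.8, 0, 0, 0, 0], [0.8, 0, 0, 0, 0]],
  ],
)

```text
t: 11.1
tool_pos: [0.4708, 0.3051, 0.1169]
ee_rot: [-2.309, -2.131, 0.0]
force: [-0.6, 0.5, 0.4]
opening: 0.0704
grip_force: 0.0
```

Request:
send_rows(
  increments=[
    [[0.8, 0, 0, 15, 0], [0.8, 0, 0, 40, 0], [0.8, 0, 0, 70, 0], [0.8, 0, 0, 100, 0], [0.8, 0, 0, 135, 0], [0.8, 0, 0, 170, 0], [0.8, 0, -40, 180, 0], [0.8, 0, -85, 180, 0], [0.8, 0, -130, 180, 0], [0.8, 0, -170, 180, 0], [0.8, 0, -200, 180, 0]],
  ],
)

```text
t: 12.2
tool_pos: [0.4704, 0.103, 0.2971]
ee_rot: [2.309, 2.13, -0.0]
force: [-0.0, -0.4, -0.5]
opening: 0.073
grip_force: 0.0
```

```bash
python3 - <<'E'
from h import *
st=r.observe();print(st['t'],st['tool_pos'],st['force'],st['ee_rot'])
a=snap('side','s3');b=snap('top','t3')
A=cv2.resize(a[235:365,275:395],None,fx=3.2,fy=3.2,interpolation=cv2.INTER_CUBIC)
B=cv2.resize(b[180:310,160:280],None,fx=3.2,fy=3.2,interpolation=cv2.INTER_CUBIC)
C=np.hstack([cv2.resize(b[215:255,295:365],(384,180)),cv2.resize(a[185:245,320:360],(384,180))])
cv2.imwrite('pics/c5.png',np.vstack([np.hstack([A,B]),C])[:,:,::-1])
for q in([.471,.306,.136],[.471,.306,.05],[.471,.306,.008]):
  print(q,((proj('side',q)-[275,235])*3.2).round(),((proj('top',q)-[160,180])*3.2+[384,0]).round())
E
```

```text
12.2 [0.47037248 0.10298138 0.2970578 ] [-0.03672597 -0.37960224 -0.48000704] [ 2.30911778e+00  2.12973625e+00 -8.95742792e-05]
[0.471, 0.306, 0.136] [[179. 217.]] [[540. 170.]]
[0.471, 0.306, 0.05] [[174. 265.]] [[562. 184.]]
[0.471, 0.306, 0.008] [[172. 286.]] [[571. 190.]]
```

View pics/c5.png

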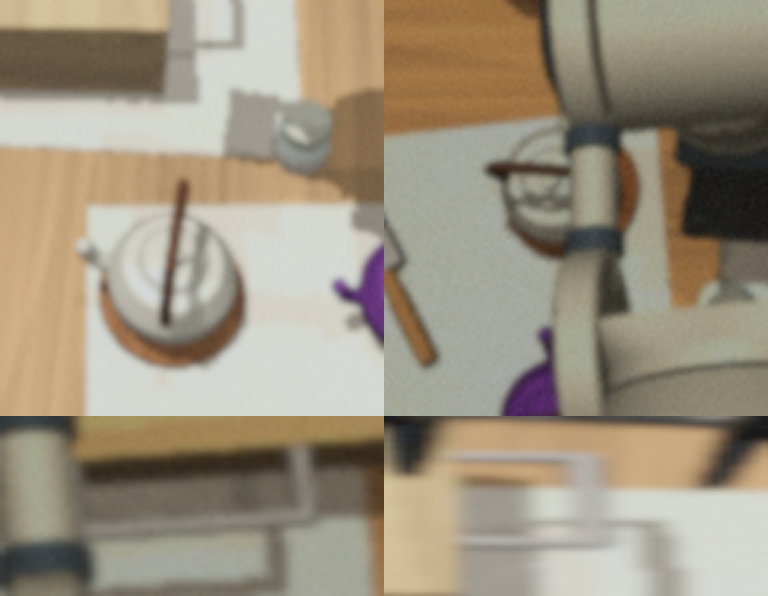

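The pot stands upright on the mat, body centred at about (174,279) in the side crop against 271 predicted, so it is within ~6 mm of centre. The lid handle is unchanged. Moving above the handle.

Request:
send_rows(
  increments=[
    [[0.44, -2, -30, 0, 0.03], [0.44, -5, -70, -20, 0.08], [0.44, -10, -110, -60, 0.15], [0.44, -17, -135, -100, 0.15], [0.44, -17, -135, -135, 0.15], [0.44, -17, -135, -150, 0.15], [0.44, -17, -135, -150, 0.15], [0.44, -17, -135, -150, 0.15]],
  ],
)

```text
t: 13.1
tool_pos: [0.4542, -0.0296, 0.1474]
ee_rot: [2.142, 2.298, 0.0]
force: [-0.2, 0.1, -0.3]
opening: 0.04
grip_force: 0.0
```

```bash
python3 - <<'E'
from h import *
st=r.observe();print(st['t'],st['tool_pos'],st['force'],st['ee_rot'],st['opening'])
P=st['tool_pos']
s=lambda u,v:(225+(u+.5)/4.5-.5,130+(v+.5)/4-.5); t=lambda u,v:(210+(u+.5)/4-.5,140+(v+.5)/4-.5)
print('bar on z: top',[onz('top',t(*e),.1025).round(4) for e in((393,404),(567,388))],'side',[onz('side',s(*e),.1025).round(4) for e in((525,390),(525,273))])
a=snap('side','s4');b=snap('top','t4')
A=cv2.resize(a[150:250,290:390],(500,500),interpolation=cv2.INTER_CUBIC)
for q,col in((P,(255,0,0)),([*P[:2],.1025],(0,255,0))):
  u=(proj('side',q)[0]-[290,150])*5; print(u.round()); cv2.circle(A,tuple(int(v) for v in u),3,col,-1)
cv2.imwrite('pics/c6.png',A[:,:,::-1])
E
```

```text
13.1 [ 0.45420912 -0.02958702  0.1474049 ] [-0.19729101  0.06750333 -0.34998341] [2.14179400e+00 2.29819628e+00 2.81882281e-04] 0.03999995708064272
bar on z: top [array([0.4506, 0.0316, 0.1025]), array([ 0.4603, -0.0927,  0.1025])] side [array([0.4525, 0.0333, 0.1025]), array([ 0.457 , -0.0895,  0.1025])]
[262. 262.]
[257. 308.]
```

View pics/c6.png

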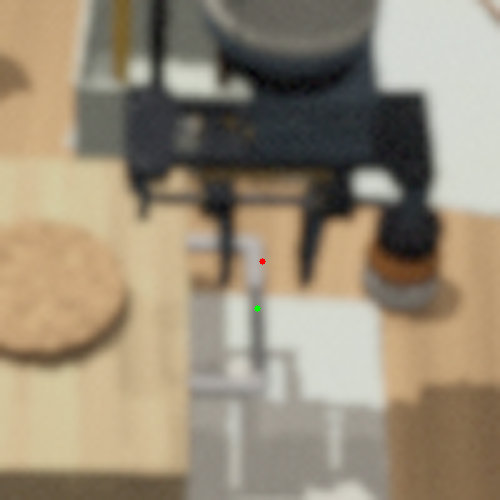

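The fingers straddle the bar: tips at (222,283) and (306,283), bar column at 257, and the TCP drop point (257,308) lies on the bar. Descending and gripping.

Request:
send_rows(
  increments=[
    [[0.44, 0, 0, -20, 0], [0.44, 0, 0, -40, 0], [0.44, 0, 0, -55, 0], [0.44, 0, 0, -64, 0], [0.44, 0, 0, -64, 0], [0.44, 0, 0, -64, 0]],
  ],
)

```text
t: 13.8
tool_pos: [0.4543, -0.0299, 0.0836]
ee_rot: [2.142, 2.297, 0.001]
force: [-0.0, -0.2, 1.4]
opening: 0.0399
grip_force: 0.0
```

Request:
send_rows(
  increments=[
    [[0, 0, 0, 0, 0], [0, 0, 0, 0, 0], [0, 0, 0, 0, 0], [0, 0, 0, 0, 0], [0, 0, 0, 0, 0], [0, 0, 0, 0, 0], [0, 0, 0, 0, 0], [0, 0, 0, 0, 0], [0, 0, 0, 0, 0], [0, 0, 0, 0, 0]],
  ],
  newtons=20,
)

```text
t: 14.8
tool_pos: [0.4556, -0.0299, 0.0834]
ee_rot: [2.141, 2.296, 0.003]
force: [6.7, 4.3, -1.2]
opening: 0.0115
grip_force: 20.0
```

Request:
send_rows(
  increments=[
    [[0, 1, 0, 4, 0], [0, 1.3, 0, 11.7, 0], [0, 2.2, 0.1, 23.5, 0], [0, 3.6, 0.2, 35.1, 0], [0, 5.7, 0.3, 46.7, 0], [0, 8.3, 0.5, 58.1, 0], [0, 11.5, 0.7, 69.4, 0], [0, 15.3, 1, 80.6, 0], [0, 19.6, 1.3, 91.5, 0], [0, 19.6, 1.3, 91.5, 0], [0, 19.6, 1.3, 91.5, 0]],
  ],
)

```text
t: 15.9
tool_pos: [0.4751, -0.0285, 0.1752]
ee_rot: [2.141, 2.296, 0.004]
force: [10.9, 3.2, -6.5]
opening: 0.0113
grip_force: 20.0
```

Request:
send_rows(
  increments=[
    [[0, 6.3, 0.3, 10.7, 0], [0, 11.7, 0.7, 21.2, 0], [0, 17.6, 1.1, 31.3, 0], [0, 23.9, 1.6, 41.2, 0], [0, 30.8, 2, 50.7, 0], [0, 38.2, 2.6, 59.9, 0], [0, 46, 3.1, 68.7, 0], [0, 54.2, 3.7, 77.1, 0], [0, 54.2, 3.7, 77.1, 0], [0, 54.2, 3.7, 77.1, 0]],
  ],
)

```text
t: 16.9
tool_pos: [0.5269, -0.0249, 0.2521]
ee_rot: [-2.141, -2.297, 0.002]
force: [-9.0, -0.5, 8.2]
opening: 0.0116
grip_force: 20.0
```

Request:
send_rows(
  increments=[
    [[0, 7.6, 0.6, 9, 0], [0, 16.6, 1.2, 16.5, 0], [0, 26, 1.9, 23.5, 0], [0, 35.7, 2.5, 30, 0], [0, 45.8, 3.3, 36.2, 0], [0, 45.8, 3.3, 36.2, 0]],
  ],
)

```text
t: 17.5
tool_pos: [0.5745, -0.0216, 0.2888]
ee_rot: [2.141, 2.297, 0.001]
force: [-4.2, 0.0, 6.8]
opening: 0.0112
grip_force: 20.0
```

Request:
send_rows(
  increments=[
    [[0, 5, 0.4, 3, 0], [0, 10.4, 0.7, 5.6, 0], [0, 10.4, 0.7, 5.6, 0], [0, 10.4, 0.7, 5.6, 0], [0, 10.4, 0.7, 5.6, 0]],
  ],
)

```text
t: 18.0
tool_pos: [0.584, -0.0209, 0.2938]
ee_rot: [2.142, 2.298, 0.0]
force: [-3.9, -0.5, 6.3]
opening: 0.0114
grip_force: 20.0
```

```bash
python3 - <<'E'
from h import *
st=r.observe();P=np.array(st['tool_pos']);print(st['t'],P,st['force'],st['grip_force'])
g=P+[0,0,.019];print('theta',np.arctan2(g[2]-.1025,(.6899-g[0])),np.hypot(g[2]-.1025,.6899-g[0]))
a=snap('side','s5');b=snap('top','t5')
A=cv2.resize(a[130:260,250:380],(400,400),interpolation=cv2.INTER_CUBIC);B=cv2.resize(b[140:270,260:390],(400,400),interpolation=cv2.INTER_CUBIC)
cv2.imwrite('pics/c7.png',np.hstack([A,B])[:,:,::-1])
E
```

```text
18.0 [ 0.58401281 -0.02092012  0.29379206] [-3.89334025 -0.48064999  6.32292815] 20.002311766147614
theta 1.1043331257794542 0.2354460599734562
```

View pics/c7.png

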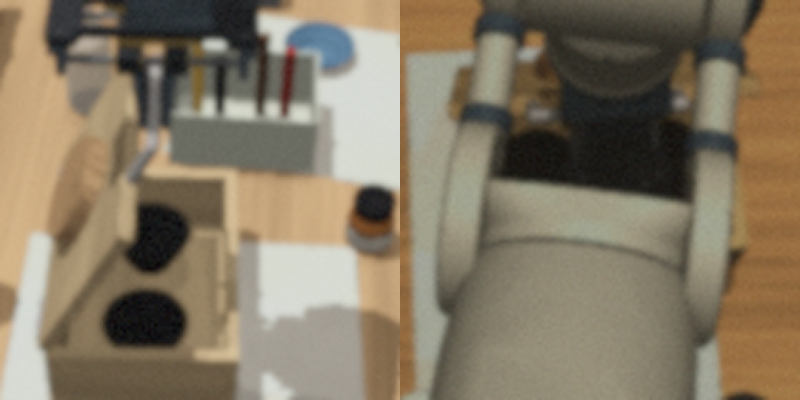

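The lid is well open (two bowls visible in the chest) with the bar between the fingers, at about 1.10 rad. I'll go 0.05 rad further for margin, then back to about 0.925.

Request:
send_rows(
  increments=[
    [[0, 5.3, 0.3, 2.6, 0], [0, 10.5, 0.7, 5.1, 0], [0, 10.5, 0.7, 5.1, 0], [0, 10.5, 0.7, 5.1, 0], [0, 10.5, 0.7, 5.1, 0]],
  ],
)

```text
t: 18.6
tool_pos: [0.5945, -0.0202, 0.2986]
ee_rot: [2.142, 2.298, 0.0]
force: [-1.6, 1.0, 4.7]
opening: 0.0115
grip_force: 20.0
```

Request:
send_rows(
  increments=[
    [[0, -5.4, -0.4, -2.5, 0], [0, -10.6, -0.7, -5.1, 0], [0, -20.9, -1.5, -10.7, 0], [0, -31, -2.2, -16.8, 0], [0, -40.7, -2.9, -23.4, 0], [0, -45.4, -3.2, -26.8, 0], [0, -45.4, -3.2, -26.8, 0], [0, -45.4, -3.2, -26.8, 0], [0, -45.4, -3.2, -26.8, 0], [0, -45.4, -3.2, -26.8, 0]],
  ],
)

```text
t: 19.6
tool_pos: [0.5493, -0.0234, 0.2718]
ee_rot: [2.142, 2.298, 0.0]
force: [-1.0, 1.6, 0.6]
opening: 0.0114
grip_force: 20.0
```

```bash
python3 - <<'E'
from h import *
st=r.observe();P=np.array(st['tool_pos']);print(st['t'],P,st['force'],st['grip_force'],st['opening'],np.abs(st['dq']).max())
g=P+[0,0,.019];print('theta',np.arctan2(g[2]-.1025,(.6899-g[0])),np.hypot(g[2]-.1025,.6899-g[0]))
a=snap('side','s6')
# predicted lid-handle bar ends, lid far edges in the side view against picture
yaw=.073;u=np.array([np.cos(yaw),np.sin(yaw),0]);w=np.array([-np.sin(yaw),np.cos(yaw),0]);H=np.array([.6895,-.0149,.1025])
A=cv2.resize(a[120:270,250:400],(600,600),interpolation=cv2.INTER_CUBIC)
for th,col in((.82,(255,0,0)),(.925,(0,255,0)),(1.02,(0,0,255))):
  d=-np.cos(th)*u+np.sin(th)*np.array([0,0,1])
  n=np.sin(th)*u+np.cos(th)*np.array([0,0,1])
  pts=[H+.19*d+.0075*n+.13*w,H+.0075*n+.13*w]
  q=(proj('side',pts)-[250,120])*4;cv2.line(A,*[tuple(int(v) for v in k) for k in q],col,1)
cv2.imwrite('pics/c8.png',A[:,:,::-1])
E
```

```text
19.6 [ 0.54926204 -0.02336482  0.27177587] [-0.98889577  1.58931427  0.5657785 ] 19.999089539051056 0.011439594192990014 0.0029593075051260872
theta 0.9292319992018697 0.23500391393396677
```

View pics/c8.png

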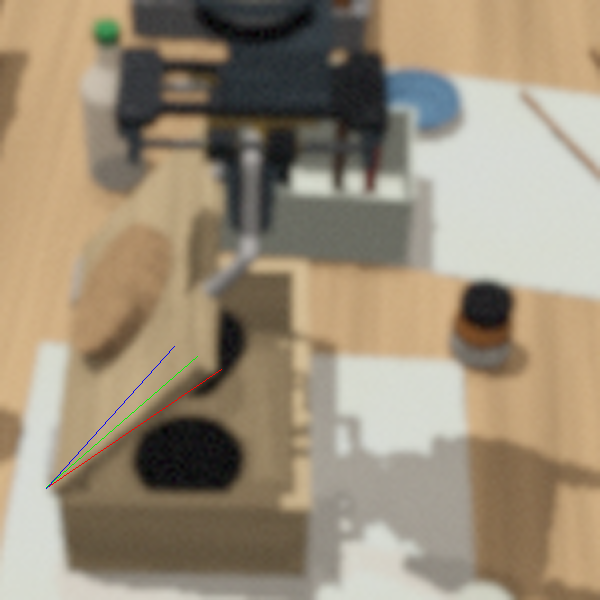

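The bar is still between the fingers and the lid edge runs parallel to the 0.925 rad line, so the angle agrees with the arc estimate of 0.93. Handing in.

```bash
python3 -c "
from station import r
print(r.sign_off())"
```

```text
the job is handed in; nothing more can be done
None
```

The job is handed in: the pot stands released on the mat, and the lid went to about 1.15 rad and is now held still by its bar at about 0.93 rad (53°). These are my own estimates; the hand-in returned no verdict, and I did not re-measure the bystanders.

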